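Set out one mixing cup from the nested stack

TASK

Two stacks of nested white mixing cups stand on the desk. Lift only the top cup off the taller stack (three cups), without pulling the next one up with it, and stand it upright on the middle of the square light-wood board; leave the other two cups of that stack nested and standing where they are.

Things in the scene. Friction and masses are not known exactly. Their poses are not given: they have to be found in the camera images.
- cup_top: Top cup of the taller stack (three cups). White plastic cup, round, 70 mm high: 38 mm wide at the foot, tapering out to 52 mm at 58 mm height, then a straight collar 55 mm wide over the top 12 mm. About 60 g. Origin: centre of the foot's underside, z up. Sits loosely in the middle cup, about 1 mm play, with only its top 28 mm exposed: grip no deeper than that. Rim 126 mm above the desk.
- cup_middle: Middle cup of the taller stack, same shape as the top cup; walls 2 mm, inner floor 28 mm above the foot. Nested in the bottom cup, its foot 28 mm above that cup's foot. Must stay there.
- cup_bottom: Bottom cup of the taller stack, same shape, standing on the desk. Must stay there. The shorter stack has two such cups, 98 mm high, and may stand as near as 130 mm centre to centre.
- board: Square board of light wood lying flat on the desk, fixed, 110 x 110 x 12 mm. Origin at the centre of its underside (its top is 12 mm above), x and y along its sides, z up. A round cork mat of similar width also lies on the desk; that is not the board.

How it is judged:
By the outcome, as a careful person would: the job done as asked, in the order asked, and still so for the second after the job is handed in, with the robot touching nothing.
It also fails if it takes over 42 s, if anything falls off the work surface, if the arm or the gripper's body presses on something with over 40 N, if the wrist force passes 120 N, or if a joint passes its speed limit or range.

ROBOT

A 6-joint arm with a two-finger parallel gripper is mounted at the origin on the work surface; the furniture and walls round the work are solid. World frame = base frame: x ahead of the robot, y to its left, z up, the work surface at z = 0. Lengths are in m, angles in rad, forces in N, time in s.
With the tool pointing down it reaches from about 0.35 to 0.975 m from the base axis. Payload 4.9 kg.
Tool frame: the origin (TCP) lies at the very end of the fingers, on their centre line; the grasp point (between the pads) lies 19 mm behind it; z points along the fingers, y is the line along which they close (so a half turn about z gives the same grasp; the last joint's range is limited). The gripper opens to 85 mm and grips with 20 to 120 N. Pads are 22 mm wide; open, the fingers measure 114 mm over their backs; the gripper's body (76 mm by 85 mm) begins 54 mm behind the grasp point. The pads swing forward as they close: fully open they stand 13 mm farther back than shut.
Start: joints at [-1.233, 0.053, 1.613, -0, 1.476, -0.119], TCP at [0.276, -0.561, 0.231] pointing down, gripper open.
Joint ranges: [-3.01, 3.01], [-1.01, 2.22], [0.06, 2.58], [-1.02, 4.17], [0.09, 2.62], [-3.14, 3.14]. Speed limits (rad/s): [2.57, 2.57, 3.14, 3.14, 3.14, 3.14].

INTERFACE

Orientations are given as a unit quaternion [w, x, y, z].
In Python, from plant import manip, vision, order gives the robot as it stands.
- The arm moves only by the tool play_rows, never from a script. Its argument "steps" is a list that holds one entry, the list of rows, each a list of 6 numbers: the shift along the tool's x, y, z in mm, then the turn, a rotation vector about the tool's x, y, z in degrees. A call has 1 to 12 rows; each row is the pose to reach, as a shift and turn from the pose commanded when the call began, along the tool's axes at that moment; what a row does not reach only later rows make up. A row lasts 1/12 s, in which the tool goes at most 41.7 mm and 7.16 degrees, less where a joint would pass 70% of its speed; a pose out of reach is approached as far as the arm can. A call with a gripper value outside its range is refused whole. "claw" is the gripper's target within -1 to 1 (fully open at 1, half-way at 0, shut at -1), set as the call begins (left out, the last holds). The fingers move at their own pace and stop on an object; the grip force is fixed at half the most. Time passes only in rows, so rows that repeat a pose let the fingers close. It gives the time, the measured TCP pose, the force, the opening and the grip force at its end, in the units of the state.
- manip.state(): the state, without advancing time (a new reading comes with each control period).
- vision.grab_frame(name): name is "side" or "top" or "wrist"; returns (picture, depth): 480x640x3 uint8, blue, green, red; 480x640 float32, m along the optical axis (not along the pixel's ray), 0 where there is no reading.
- vision.camera_info(name): a dict with "K" (3x3 intrinsics, pixels), "eye" and "orientation" of the camera in the world; the wrist camera has in their place "T_tool_cam" (4x4, takes a point from camera to tool coordinates, whose origin is the TCP and whose axes are the flange's). Camera axes: x right, y down, z forward; pixel columns grow to the right and rows downward; lengths in m; the calibration is good to about 2 mm. The wrist camera is an equidistant fisheye: a pixel r from the principal point sees the ray r / f radians off the axis. A picture is of the moment at which its call begins: read the wrist's pose just before it. camera_info takes no time and is no camera call.
- order.job_done(): hands the job in; it is judged then, once.
The state is a dict: "time": time; "joint_pos": joint angles; "joint_vel": joint speeds; "joint_efforts": joint torques, N m; "tool_pos": TCP position; "tool_rot": TCP orientation; "contact_force": force on the tool from outside, world axes, zero at the start; "ft_torque": the same for the moment, N m; "gripper_width": opening from 0.0 (shut) to 1.0 (fully open); "grasp_force": force on a finger pad.
Only numpy, scipy, OpenCV 4.12 (cv2) and the standard library are available. Lean on these libraries where they do the work, as an engineer would, in place of code of your own. Each camera call takes 0.05 s, during which the arm holds its last target. There are 200 camera calls.

## Working session

There is one attempt and no reset: what is moved stays moved. The work goes in short steps, Python scripts to look and compute and a tool call to move; the robot and the scene stay as the last step left them, time stands still between calls to the robot, and variables do not carry over. Pictures are saved under pics/ and viewed, at most 10 in all, crops included, and the job is handed in when it is done.

Besides the shell and the picture viewer there is one more tool, called after "Emit:" by a JSON object that holds its "fn" and its "kwargs", one argument or row to a line. play_rows: Moves the arm, as the interface text tells. Its arguments: {"type":"object","properties":{"steps":{"type":"array"},"claw":{"type":"number"}},"required":["steps"]}

```bash
mkdir -p pics
cat > h.py <<'E'
import numpy as np, cv2
from plant import manip, vision, order
from scipy.spatial.transform import Rotation as R
def rot(q): return R.from_quat([q[1],q[2],q[3],q[0]])
def cloud(name):
    im,d=vision.grab_frame(name); c=vision.camera_info(name); K=np.array(c["K"])
    v,u=np.mgrid[:480,:640]
    p=np.stack([(u-K[0,2])/K[0,0]*d,(v-K[1,2])/K[1,1]*d,d],-1)
    o=np.array(c["orientation"]); M=rot(o).as_matrix() if o.size==4 else o
    return im,d,p@M.T+np.array(c["eye"])
E
python3 - <<'E'
from h import *
s=manip.state(); print(s)
for n in("top","side"):
    im,d,P=cloud(n); cv2.imwrite(f"pics/{n}.png",im); np.savez(f"{n}.npz",im=im,d=d,P=P)
    print(n,vision.camera_info(n))
print(vision.camera_info("wrist"))
E
```

```text
{'time': 0.0, 'joint_pos': array([-1.23303027e+00,  5.34071385e-02,  1.61429812e+00, -1.04532408e-06,
        1.47601965e+00, -1.18990180e-01]), 'joint_vel': array([-0.00077192, -0.00038943, -0.00104263, -0.00068102,  0.00092901,
       -0.00018009]), 'joint_efforts': array([ 1.39732951e-03, -3.93679655e+01, -3.70176530e+01, -2.54661904e-05,
        7.12899680e-03,  6.93886079e-06]), 'tool_pos': array([ 0.27544462, -0.56032783,  0.2300294 ]), 'tool_rot': array([-1.05969781e-03,  9.74034302e-01,  2.26397971e-01, -1.16906120e-04]), 'contact_force': array([-1.0825759 ,  1.44513912, -0.5856227 ]), 'ft_torque': array([-0.0009045 ,  0.0042936 , -0.01840909]), 'grasp_force': 0.0, 'gripper_width': 1.004195419863464}
top {'K': array([[535.23368513,   0.        , 322.9659954 ],
       [  0.        , 535.23368513, 239.13698229],
       [  0.        ,   0.        ,   1.        ]]), 'eye': array([ 0.39998985, -0.02242312,  0.88714289]), 'orientation': array([ 0.05684937, -0.69515546,  0.7150898 , -0.04662205])}
side {'K': array([[440.06476602,   0.        , 322.06040766],
       [  0.        , 440.06476602, 234.00140103],
       [  0.        ,   0.        ,   1.        ]]), 'eye': array([ 0.47431141, -0.68615731,  0.55572849]), 'orientation': array([-0.45907671,  0.88701755, -0.04169471,  0.02664571])}
{'K': array([[371.64829954,   0.        , 319.00627152],
       [  0.        , 371.64829954, 241.09316144],
       [  0.        ,   0.        ,   1.        ]]), 'T_tool_cam': array([[-9.53286371e-06, -9.52552849e-01, -3.04373241e-01,
         7.80485335e-02],
       [ 9.99999898e-01, -1.46826875e-04,  4.28183158e-04,
         6.76108928e-04],
       [-4.52557259e-04, -3.04373206e-01,  9.52552753e-01,
        -1.44470383e-01],
       [ 0.00000000e+00,  0.00000000e+00,  0.00000000e+00,
         1.00000000e+00]])}
```

View pics/top.png

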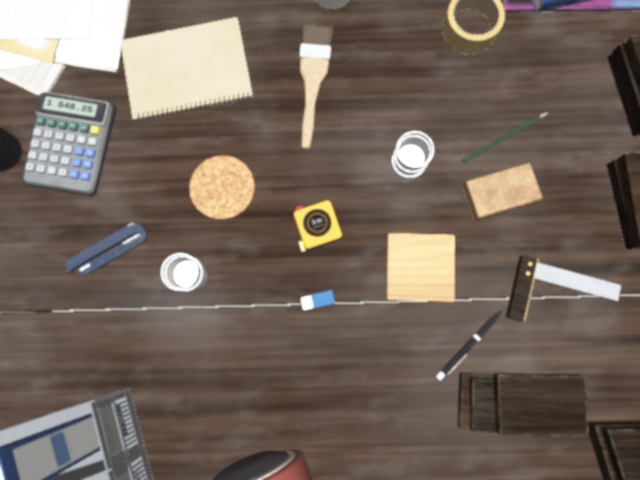

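View pics/side.png

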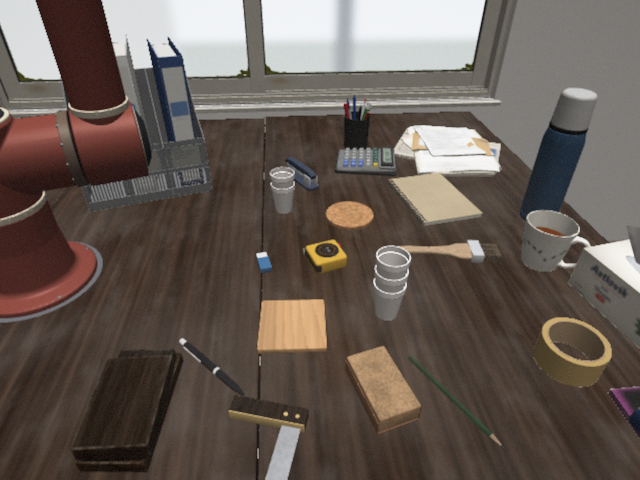

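The top picture shows the taller stack at about (413,154) and the shorter one at (182,272). The board is centred near (421,267) and the cork mat is at (222,187). The side picture confirms three cups at about (390,280).

Run:
```python
from h import *
for n,(u0,u1,v0,v1) in {"top":(380,445,120,190),"side":(360,425,235,330)}.items():
    z=np.load(n+".npz"); P=z["P"][v0:v1,u0:u1].reshape(-1,3); d=z["d"][v0:v1,u0:u1].ravel()
    Q=P[(d>0)&(P[:,2]>0.118)&(P[:,2]<0.14)]
    if len(Q)>5:
        A=np.c_[2*Q[:,:2],np.ones(len(Q))]; s=np.linalg.lstsq(A,(Q[:,:2]**2).sum(1),rcond=None)[0]
        print(n,len(Q),"rim circle",s[:2],np.sqrt(s[2]+s[0]**2+s[1]**2),"zmax",Q[:,2].max(),"mid",(Q.min(0)+Q.max(0))/2, np.ptp(Q,axis=0))
for n,(u0,u1,v0,v1) in {"top":(375,465,222,312),"side":(250,335,290,360)}.items():
    z=np.load(n+".npz"); P=z["P"][v0:v1,u0:u1]; im=z["im"][v0:v1,u0:u1]
    m=(im[...,2]>140)&(P[...,2]>0.004)&(P[...,2]<0.025); m=cv2.morphologyEx(m.astype(np.uint8),cv2.MORPH_OPEN,np.ones((5,5)))>0
    Q=P[m]; print(n,"board",cv2.minAreaRect(Q[:,:2].astype(np.float32)),np.median(Q[:,2]),Q[:,:2].mean(0))
s=manip.state(); print(rot(s["tool_rot"]).as_matrix().round(3))
```

```text
top 256 rim circle [ 0.64191601 -0.1505982 ] 0.02621314366948556 zmax 0.12796661203924087 mid [ 0.64239692 -0.15061389  0.12306753] [0.05469766 0.05358986 0.00979816]
side 376 rim circle [ 0.6439874  -0.15353833] 0.026277704566366373 zmax 0.12929634404654067 mid [ 0.64372134 -0.15361573  0.12365873] [0.05438385 0.05751009 0.01127522]
top board ((0.47887715697288513, -0.16962164640426636), (0.10931815952062607, 0.11030915379524231), 87.18827819824219) 0.011109161198381012 [ 0.47818068 -0.16906073]
side board ((0.48033270239830017, -0.1714862585067749), (0.11161308735609055, 0.10935625433921814), 86.6442642211914) 0.012980919572823435 [ 0.48002282 -0.17628988]
[[ 0.897  0.441 -0.001]
 [ 0.441 -0.897  0.002]
 [ 0.    -0.002 -1.   ]]
```

Emit:
{"fn": "play_rows", "kwargs": {
  "steps": [
    [[14, -6, 0, 0, 0, 0], [42, -17, 0, 0, 0, 0], [79, -32, 0, 0, 0, 0], [116, -46, 0, 0, 0, 0], [153, -61, 0, 0, 0, 0], [190, -76, 0, 0, 0, 0], [227, -91, 0, 0, 0, 0], [265, -106, 0, 0, 0, 0], [302, -121, 0, 0, 0, 0], [339, -136, 0, 0, 0, 0], [376, -151, 0, 0, 0, 0], [413, -165, 0, 0, 0, 0]]
  ],
  "claw": 1
}}

```text
time: 1.1
tool_pos: [0.5744, -0.2278, 0.231]
tool_rot: [-0.0, 0.974, 0.227, -0.0]
contact_force: [-1.3, -0.5, 0.5]
gripper_width: 1.0
grasp_force: 0.0
```

Emit:
{"fn": "play_rows", "kwargs": {
  "steps": [
    [[35, -14, 5, 0, 0, 0], [65, -26, 10, 0, 0, 0], [87, -35, 20, 0, 0, 0], [97, -39, 30, 0, 0, 0], [97, -39, 30, 0, 0, 0], [97, -39, 30, 0, 0, 0], [97, -39, 30, 0, 0, 0]]
  ]
}}

```text
time: 1.68
tool_pos: [0.6427, -0.1538, 0.2013]
tool_rot: [0.0, 0.974, 0.226, -0.0]
contact_force: [-0.4, 0.0, 1.0]
gripper_width: 0.999
grasp_force: 0.0
```

```bash
cat >> h.py <<'E'
def wrist():
    s=manip.state(); im,d=vision.grab_frame("wrist"); c=vision.camera_info("wrist"); K=c["K"]
    T=np.array(c["T_tool_cam"]); v,u=np.mgrid[:480,:640]
    dx=(u-K[0,2])/K[0,0]; dy=(v-K[1,2])/K[1,1]; th=np.hypot(dx,dy)+1e-9; k=np.tan(np.minimum(th,1.5))/th
    p=np.stack([dx*k*d,dy*k*d,d],-1)@T[:3,:3].T+T[:3,3]
    return s,im,d,p,p@rot(s["tool_rot"]).as_matrix().T+s["tool_pos"]
def circ(Q):
    A=np.c_[2*Q[:,:2],np.ones(len(Q))]; s=np.linalg.lstsq(A,(Q[:,:2]**2).sum(1),rcond=None)[0]
    return s[:2],np.sqrt(s[2]+s[0]**2+s[1]**2)
E
python3 - <<'E'
from h import *
s,im,d,p,P=wrist(); cv2.imwrite("pics/w1.png",im); print(s["time"],s["tool_pos"],s["contact_force"],s["joint_pos"])
print(rot(s["tool_rot"]).as_matrix().round(3))
m=(d>0)&(P[...,2]>0.112)&(P[...,2]<0.134)&(np.hypot(P[...,0]-.643,P[...,1]+.152)<0.04)
print(m.sum(),circ(P[m]),circ(p[m]),P[m][:,2].max(),"mid",(P[m].min(0)+P[m].max(0))/2)
E
```

```text
1.6833 [ 0.64266254 -0.15378991  0.20133949] [-0.4138345   0.04797226  1.01015389] [-3.47169281e-01  1.54840337e-01  1.55356630e+00 -5.66862813e-04
  1.43361865e+00  7.67963129e-01]
[[ 0.898  0.44  -0.001]
 [ 0.44  -0.898 -0.   ]
 [-0.001  0.    -1.   ]]
2290 (array([ 0.64461087, -0.15224749]), np.float64(0.025680024893022402)) (array([ 0.00248345, -0.00053368]), np.float64(0.025679044071925384)) 0.1299702859571354 mid [ 0.64398824 -0.15248616  0.12100024]
```

View pics/w1.png

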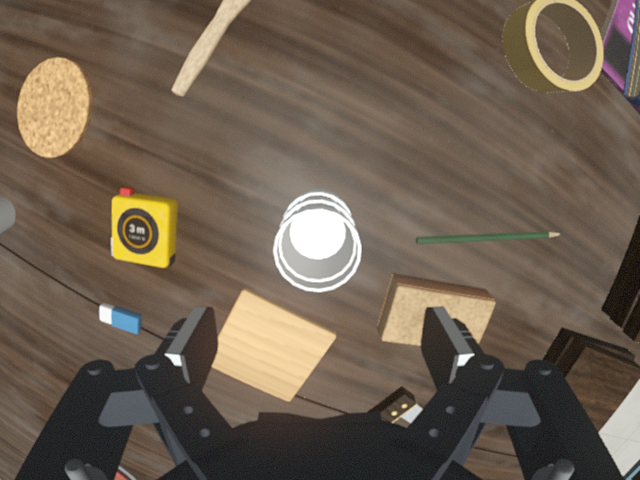

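The wrist view shows the top cup's rim centred at about (318,248), between the fingers and about 2 mm off in tool x. I'll descend.

Emit:
{"fn": "play_rows", "kwargs": {
  "steps": [
    [[2, -1, 15, 0, 0, 0], [2, -1, 40, 0, 0, 0], [2, -1, 65, 0, 0, 0], [2, -1, 82, 0, 0, 0], [2, -1, 93, 0, 0, 0], [2, -1, 99, 0, 0, 0], [2, -1, 99, 0, 0, 0], [2, -1, 99, 0, 0, 0]]
  ]
}}

```text
time: 2.4
tool_pos: [0.6451, -0.1516, 0.103]
tool_rot: [0.0, 0.974, 0.226, 0.0]
contact_force: [0.3, -1.1, 0.1]
gripper_width: 1.0
grasp_force: 0.0
```

Emit:
{"fn": "play_rows", "kwargs": {
  "steps": [
    [[0, 0, 0, 0, 0, 0], [0, 0, 0, 0, 0, 0], [0, 0, 0, 0, 0, 0], [0, 0, 0, 0, 0, 0], [0, 0, 0, 0, 0, 0], [0, 0, 0, 0, 0, 0], [0, 0, 0, 0, 0, 0], [0, 0, 0, 0, 0, 0], [0, 0, 0, 0, 0, 0], [0, 0, 0, 0, 0, 0]]
  ],
  "claw": -0.1
}}

```text
time: 3.23
tool_pos: [0.6462, -0.1515, 0.1046]
tool_rot: [0.001, 0.974, 0.226, 0.002]
contact_force: [0.5, 0.0, 5.2]
gripper_width: 0.603
grasp_force: 62.8
```

Run:
```python
from h import *
im,d=vision.grab_frame("side"); s,w,*_=wrist(); print(s["tool_pos"],s["contact_force"],s["gripper_width"],s["grasp_force"])
a=cv2.resize(im[200:340,320:460],(560,560),interpolation=cv2.INTER_CUBIC)
cv2.imwrite("pics/g1.png",a); cv2.imwrite("pics/g1w.png",w)
```

```text
[ 0.64613376 -0.15149634  0.10456934] [ 0.61132934 -0.12320841  6.16661723] 0.6023203214045897 62.76853346731514
```

View pics/g1.png

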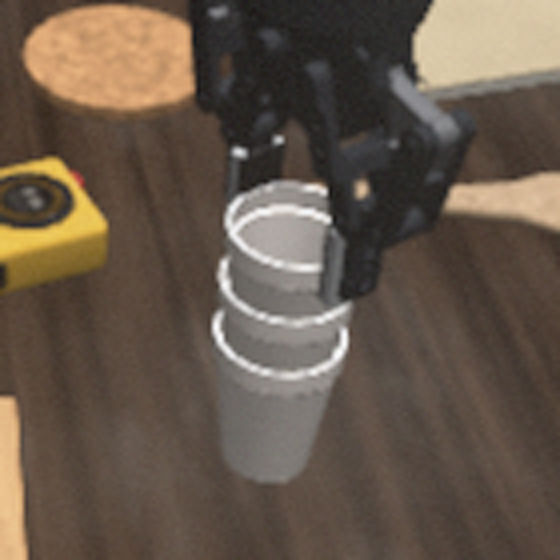

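The side view shows the right fingertip, at about (350,300) in the crop, level with the middle cup's rim, and there is a 6 N upward reaction. The grip is probably too deep, so I'll open, go up 6 mm and grip again.

Emit:
{"fn": "play_rows", "kwargs": {
  "steps": [
    [[0, 0, 0, 0, 0, 0], [0, 0, 0, 0, 0, 0], [0, 0, 0, 0, 0, 0], [0, 0, 0, 0, 0, 0], [0, 0, -3, 0, 0, 0], [0, 0, -6, 0, 0, 0], [0, 0, -6, 0, 0, 0], [0, 0, -6, 0, 0, 0]]
  ],
  "claw": 0.7
}}

```text
time: 4.0
tool_pos: [0.645, -0.1512, 0.1088]
tool_rot: [0.0, 0.974, 0.226, 0.0]
contact_force: [-0.0, 1.3, 0.0]
gripper_width: 0.846
grasp_force: 0.0
```

Run:
```python
from h import *
s,im,d,p,P=wrist(); print(s["tool_pos"],s["contact_force"],s["gripper_width"])
for lo,hi in((.115,.134),(.085,.105)):
    m=(d>0)&(P[...,2]>lo)&(P[...,2]<hi)&(np.hypot(P[...,0]-.644,P[...,1]+.152)<0.034)
    print(m.sum(),circ(P[m]),circ(p[m]),np.percentile(P[m][:,2],[5,50,95]))
im,d,P=cloud("side")
P=P[235:330,360:425].reshape(-1,3)
Q=P[(np.abs(P[:,0]-.644)<.035)&(np.abs(P[:,1]+.152)<.035)&(P[:,2]>.118)&(P[:,2]<.135)]; print("side",len(Q),circ(Q),Q[:,2].max())
```

```text
[ 0.64504523 -0.15120339  0.1088372 ] [-0.04372458  1.34240329  0.00452353] 0.846364063905021
5878 (array([ 0.64498306, -0.15235751]), np.float64(0.025920011748255714)) (array([-0.00055593,  0.00101724]), np.float64(0.02592049396951274)) [0.11584282 0.12378032 0.1282627 ]
7212 (array([ 0.64664742, -0.15138197]), np.float64(0.020580857391991867)) (array([0.00135224, 0.00085966]), np.float64(0.02058216919959226)) [0.08532499 0.09132385 0.10330306]
side 391 (array([ 0.63977358, -0.14982205]), np.float64(0.0276462483696849)) 0.13490133807186377
```

Emit:
{"fn": "play_rows", "kwargs": {
  "steps": [
    [[0, 0.5, 0, 0, 0, 0], [0, 0.5, 0, 0, 0, 0], [0, 0.5, 0, 0, 0, 0], [0, 0.5, 0, 0, 0, 0], [0, 0.5, 0, 0, 0, 0], [0, 0.5, 0, 0, 0, 0], [0, 0.5, 0, 0, 0, 0], [0, 0.5, 0, 0, 0, 0]]
  ],
  "claw": -0.1
}}

```text
time: 4.77
tool_pos: [0.6454, -0.1517, 0.1091]
tool_rot: [0.0, 0.974, 0.226, 0.0]
contact_force: [-0.4, 0.2, 4.7]
gripper_width: 0.603
grasp_force: 62.7
```

Run:
```python
from h import *
im,d=vision.grab_frame("side"); s=manip.state(); print(s["tool_pos"],s["contact_force"],s["gripper_width"],s["grasp_force"])
a=cv2.resize(im[200:340,320:460],(560,560),interpolation=cv2.INTER_CUBIC)
cv2.imwrite("pics/g2.png",a)
```

```text
[ 0.64535038 -0.15170297  0.10905141] [-0.32649821 -0.08323961  5.1637768 ] 0.5961064758537933 62.71528066601604
```

View pics/g2.png

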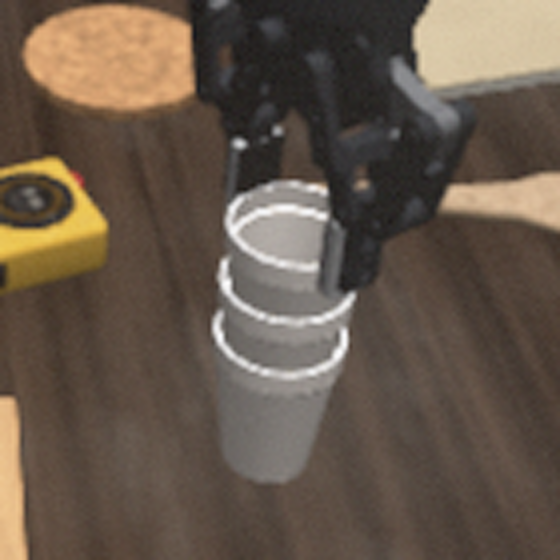

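The fingertips now end at about (345,290) in the crop, clear above the middle rim, with the collar gripped. I'll lift a little, check, and then continue.

Emit:
{"fn": "play_rows", "kwargs": {
  "steps": [
    [[0, 0, -2, 0, 0, 0], [0, 0, -5, 0, 0, 0], [0, 0, -8, 0, 0, 0], [0, 0, -11, 0, 0, 0], [0, 0, -14, 0, 0, 0], [0, 0, -17, 0, 0, 0], [0, 0, -20, 0, 0, 0], [0, 0, -20, 0, 0, 0]]
  ]
}}

```text
time: 5.48
tool_pos: [0.6454, -0.1517, 0.1294]
tool_rot: [0.0, 0.974, 0.226, 0.001]
contact_force: [0.0, 0.4, -0.1]
gripper_width: 0.601
grasp_force: 62.4
```

Run:
```python
from h import *
im,d=vision.grab_frame("side"); s=manip.state(); print(s["tool_pos"],s["contact_force"],s["gripper_width"],s["grasp_force"])
a=cv2.resize(im[200:340,320:460],(560,560),interpolation=cv2.INTER_CUBIC)
cv2.imwrite("pics/g3.png",a)
```

```text
[ 0.64529296 -0.15164859  0.12894354] [-0.35314201  0.88908131 -0.57741468] 0.5990363604431506 62.382863075472414
```

View pics/g3.png

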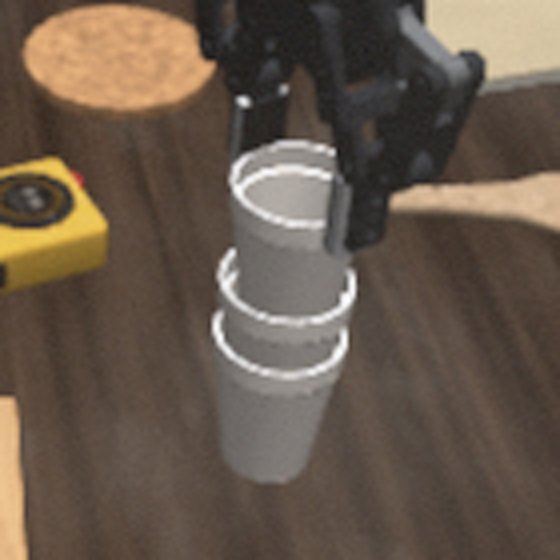

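The top cup has come up alone, with its rim at about (290,185) in the crop, while the middle rim stays at (287,290). I'll lift clear and carry it over the board.

Emit:
{"fn": "play_rows", "kwargs": {
  "steps": [
    [[0, 0, -5, 0, 0, 0], [0, 0, -12, 0, 0, 0], [0, 0, -20, 0, 0, 0], [0, 0, -30, 0, 0, 0], [0, 0, -40, 0, 0, 0], [0, 0, -50, 0, 0, 0], [0, 0, -57, 0, 0, 0], [0, 0, -60, 0, 0, 0]]
  ]
}}

```text
time: 6.2
tool_pos: [0.6459, -0.1518, 0.1909]
tool_rot: [0.001, 0.974, 0.226, 0.001]
contact_force: [-0.4, 0.1, -1.1]
gripper_width: 0.598
grasp_force: 62.4
```

Emit:
{"fn": "play_rows", "kwargs": {
  "steps": [
    [[-8, -3, 0, 0, 0, 0], [-25, -9, 0, 0, 0, 0], [-44, -16, 0, 0, 0, 0], [-63, -23, 0, 0, 0, 0], [-82, -30, 0, 0, 0, 0], [-101, -36, 0, 0, 0, 0], [-119, -43, 0, 0, 0, 0], [-136, -49, 0, 0, 0, 0], [-149, -53, 0, 0, 0, 0], [-155, -55, 0, 0, 0, 0], [-155, -55, 0, 0, 0, 0], [-155, -55, 0, 0, 0, 0]]
  ]
}}

```text
time: 7.2
tool_pos: [0.4815, -0.1705, 0.1881]
tool_rot: [-0.0, 0.974, 0.226, 0.0]
contact_force: [0.0, 0.1, -0.3]
gripper_width: 0.598
grasp_force: 62.5
```

Emit:
{"fn": "play_rows", "kwargs": {
  "steps": [
    [[0, 0, 15, 0, 0, 0], [0, 0, 35, 0, 0, 0], [0, 0, 55, 0, 0, 0], [0, 0, 72, 0, 0, 0], [0, 0, 85, 0, 0, 0], [0, 0, 95, 0, 0, 0], [0, 0, 100, 0, 0, 0], [0, 0, 100, 0, 0, 0], [0, 0, 100, 0, 0, 0]]
  ]
}}

```text
time: 7.95
tool_pos: [0.4821, -0.1707, 0.0888]
tool_rot: [0.0, 0.974, 0.226, 0.0]
contact_force: [-0.3, -0.5, -0.7]
gripper_width: 0.602
grasp_force: 62.5
```

Run:
```python
from h import *
s=manip.state(); print(s["time"],s["tool_pos"],s["contact_force"],s["gripper_width"],s["grasp_force"])
im,d,P=cloud("side"); 
Q=P.reshape(-1,3); m=(np.hypot(Q[:,0]-.48,Q[:,1]+.17)<.036)&(Q[:,2]<.11)&(Q[:,2]>.014)
i=(np.abs(im.astype(int).max(-1)-im.astype(int).min(-1))<25).ravel()&(im.max(-1)>110).ravel()
print("cup z range",np.percentile(Q[m&i][:,2],[1,5,50,95,99]),(m&i).sum())
cv2.imwrite("pics/p1.png",cv2.resize(im[220:370,220:370],(600,600),interpolation=cv2.INTER_CUBIC))
```

```text
7.95 [ 0.48209573 -0.1707136   0.08876105] [-0.29446386 -0.54965011 -0.74510723] 0.6020127430365894 62.45272023137659
cup z range [0.04079377 0.04733139 0.08312018 0.10642764 0.10763652] 858
```

View pics/p1.png

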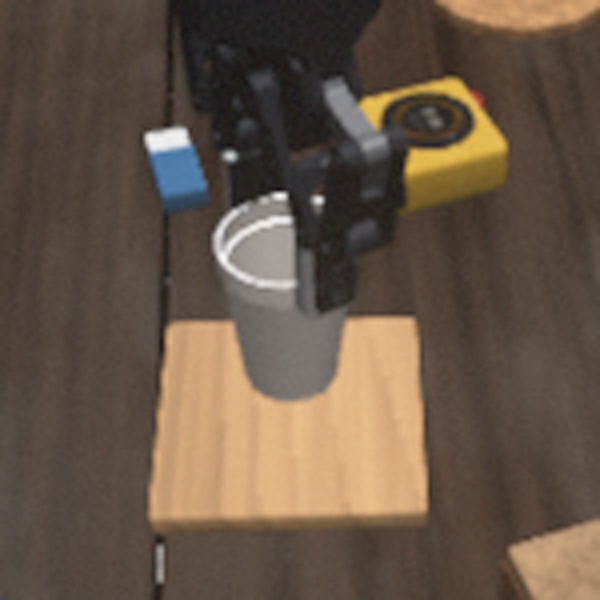

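The cup hangs upright over the board, its foot at about (290,385) in the crop, and needs to go down about 24 mm.

Emit:
{"fn": "play_rows", "kwargs": {
  "steps": [
    [[0, 0, 6, 0, 0, 0], [0, 0, 12, 0, 0, 0], [0, 0, 17, 0, 0, 0], [0, 0, 20, 0, 0, 0], [0, 0, 22, 0, 0, 0], [0, 0, 23, 0, 0, 0], [0, 0, 23, 0, 0, 0], [0, 0, 23, 0, 0, 0]]
  ]
}}

```text
time: 8.67
tool_pos: [0.4818, -0.1706, 0.0654]
tool_rot: [0.0, 0.974, 0.226, 0.0]
contact_force: [-0.5, 0.4, -1.1]
gripper_width: 0.6
grasp_force: 62.5
```

Emit:
{"fn": "play_rows", "kwargs": {
  "steps": [
    [[0, 0, 0.5, 0, 0, 0], [0, 0, 1, 0, 0, 0], [0, 0, 1, 0, 0, 0], [0, 0, 1, 0, 0, 0]]
  ]
}}

```text
time: 9.0
tool_pos: [0.4819, -0.1707, 0.065]
tool_rot: [0.0, 0.974, 0.226, 0.0]
contact_force: [-1.5, 1.2, 5.1]
gripper_width: 0.597
grasp_force: 62.9
```

Contact at 5 N. Before letting go I'll check the centring from the top camera.

Run:
```python
from h import *
im,d,P=cloud("side"); c=vision.camera_info("side")
Q=P.reshape(-1,3); g=((im.astype(int).max(-1)-im.astype(int).min(-1))<25).ravel()&(im.max(-1)>110).ravel()
m=(np.hypot(Q[:,0]-.48,Q[:,1]+.17)<.036)&g
for lo,hi in((.016,.03),(.03,.045)):
    q=Q[m&(Q[:,2]>lo)&(Q[:,2]<hi)]; 
    if len(q): print(lo,len(q),circ(q),(q.min(0)+q.max(0))/2)
cv2.imwrite("pics/p2.png",cv2.resize(im[220:370,220:370],(600,600),interpolation=cv2.INTER_CUBIC))
```

```text
0.016 71 (array([ 0.48208428, -0.17502848]), np.float64(0.016908768967010702)) [ 0.48043345 -0.18767653  0.02298407]
0.03 115 (array([ 0.48185619, -0.17224071]), np.float64(0.021096709237022077)) [ 0.48025716 -0.17217067  0.03747913]
```

View pics/p2.png

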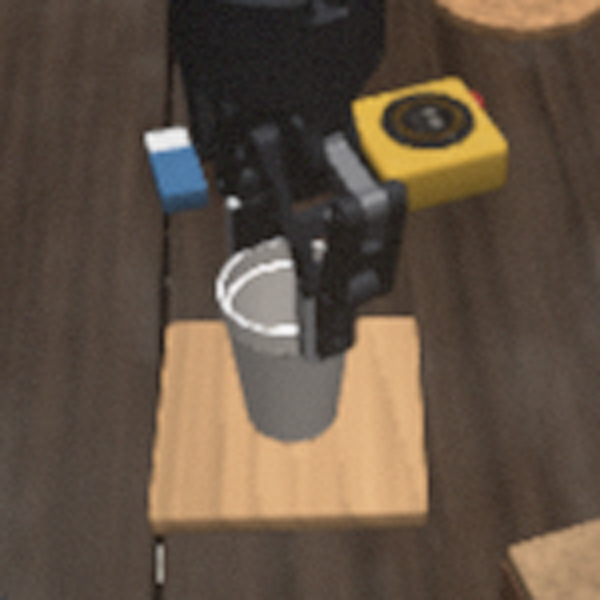

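The cup stands on the board with its foot at about (293,420) in the crop, within about 2 mm of the centre. I'll release and withdraw upward.

Emit:
{"fn": "play_rows", "kwargs": {
  "steps": [
    [[0, 0, 0, 0, 0, 0], [0, 0, 0, 0, 0, 0], [0, 0, 0, 0, 0, 0], [0, 0, 0, 0, 0, 0], [0, 0, 0, 0, 0, 0], [0, 0, 0, 0, 0, 0]]
  ],
  "claw": 0.8
}}

```text
time: 9.55
tool_pos: [0.4815, -0.1705, 0.0641]
tool_rot: [-0.0, 0.974, 0.226, -0.0]
contact_force: [0.2, 0.9, 0.0]
gripper_width: 0.902
grasp_force: 0.0
```

Emit:
{"fn": "play_rows", "kwargs": {
  "steps": [
    [[0, 0, -5, 0, 0, 0], [0, 0, -15, 0, 0, 0], [0, 0, -30, 0, 0, 0], [0, 0, -50, 0, 0, 0], [0, 0, -75, 0, 0, 0], [0, 0, -100, 0, 0, 0], [0, 0, -125, 0, 0, 0], [0, 0, -145, 0, 0, 0], [0, 0, -155, 0, 0, 0], [0, 0, -160, 0, 0, 0], [0, 0, -160, 0, 0, 0], [0, 0, -160, 0, 0, 0]]
  ]
}}

```text
time: 10.55
tool_pos: [0.4812, -0.1703, 0.2234]
tool_rot: [-0.0, 0.974, 0.226, -0.001]
contact_force: [-0.2, 0.9, -0.7]
gripper_width: 0.896
grasp_force: 0.0
```

Run:
```python
from h import *
s=manip.state(); print(s["time"],s["tool_pos"],s["contact_force"],s["gripper_width"])
im,d,P=cloud("side"); Q=P.reshape(-1,3)
for n,x,y,lo,hi in(("cup",.48,-.17,.074,.095),("stack",.643,-.152,.088,.11)):
    q=Q[(np.hypot(Q[:,0]-x,Q[:,1]-y)<.036)&(Q[:,2]>lo)&(Q[:,2]<hi)]; print(n,len(q),circ(q),q[:,2].max())
cv2.imwrite("pics/f.png",im[180:420,200:500])
```

```text
10.55 [ 0.48115547 -0.17032484  0.22335266] [-0.16478786  0.90302832 -0.73101021] 0.8955969176193244
cup 364 (array([ 0.48198545, -0.17259797]), np.float64(0.02619365241008535)) 0.0844884106342752
stack 416 (array([ 0.64409039, -0.15349161]), np.float64(0.026243073878824418)) 0.10113030310235466
```

View pics/f.png

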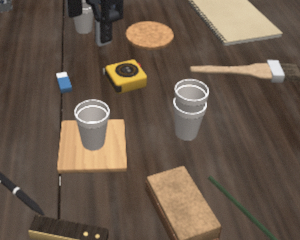

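The cup stands upright at (92,125) in the crop, 2 mm off the board's centre. The other two cups are still nested at (190,108), where they were.

```bash
python3 -c "
from plant import order; print(order.job_done())"
```

```text
the job is handed in; nothing more can be done
None
```

The top cup stands upright on the board, about 2 mm from its centre; the other two cups of that stack are still nested where they were, and the job was handed in at about 10.6 s.

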